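# Put a tracking hub into pairing mode

### The arm

A 6-joint arm with a two-finger parallel gripper is mounted at the origin on a cart in front of the work surface, level with it; the furniture and walls round the work are solid. World frame = base frame: x ahead of the robot, y to its left, z up, the work surface at z = 0. Lengths are in m, angles in rad, forces in N, time in s.
With the tool pointing down it reaches from about 0.25 to 0.725 m from the base axis. Payload 4 kg.
Tool frame: the origin (TCP) lies at the very end of the fingers, on their centre line; the grasp point (between the pads) lies 19 mm behind it; z points along the fingers, y is the line along which they close (so a half turn about z gives the same grasp; the last joint's range is limited). The gripper opens to 85 mm and grips with 20 to 120 N. Pads are 22 mm wide; open, the fingers measure 114 mm over their backs; the gripper's body (76 mm by 85 mm) begins 54 mm behind the grasp point. The pads swing forward as they close: fully open they stand 13 mm farther back than shut.
Start: joints at [1.321, 0.241, 0.005, 1.335, 0, 1.571], TCP at [0.124, 0.484, 0.231] pointing down, gripper open.
Joint ranges: [-2.72, 2.72], [-1.05, 1.87], [-1.09, 1.28], [-1.99, 2.15], [-1.42, 1.44], [-3.14, 3.14]. Speed limits (rad/s): [2.79, 2.79, 3.14, 3.14, 3.14, 3.14].

### API

Orientations are given as a unit quaternion [x, y, z, w].
In Python, from workcell import bot, vision, workorder gives the robot as it stands.
- The arm moves only by the shell command python3 -m creep 'ROWS' [OPENING]. ROWS is JSON, a list of rows, each a list of 2 entries, a list of its own where there are three numbers: the shift along the tool's x, y, z in mm, then the turn, a rotation vector about the tool's x, y, z in rad. In form: [[[dx, dy, dz], [wx, wy, wz]], ...]. A call has 1 to 12 rows; each row shifts and turns the commanded pose from where the row before left it, along the tool's axes as they then stand; what a row does not reach is not made up. A row lasts 1/8 s, in which the tool goes at most 62.5 mm and 10.7 degrees, less where a joint would pass 70% of its speed; a pose out of reach is approached as far as the arm can. A call is refused whole if a number of a shift passes 62.5 or a number of a turn 0.188, either way. A call with a gripper value outside its range is refused whole. OPENING is the finger opening in mm, from 0 to 85.4, set as the call begins (- or left out, the last holds). The fingers move at their own pace and stop on an object; the grip force is fixed at half the most. Time passes only in rows, so rows that do not move let the fingers close. It gives the time, the measured TCP pose, the force, the opening and the grip force at its end, in the units of the state.
- bot.get_obs(): the state, without advancing time (a new reading comes with each control period).
- vision.camera(name): name is "side" or "top"; returns a dict with "image" (420x560x3 uint8, blue, green, red), "z_map" (420x560 float32, m along the optical axis (not along the pixel's ray), 0 where there is no reading), "K" (3x3 intrinsics, pixels), "k1" (the pictures are not rectified: a ray, as slopes to the right and down, at radius r is drawn at 1 + k1 r^2 times it, then the intrinsics apply), "rvec" (rotation vector, rad) and "tvec" (3), from world to camera coordinates, as OpenCV has them. Camera axes: x right, y down, z forward; pixel columns grow to the right and rows downward; lengths in m; the calibration is good to about 2 mm. A picture is of the moment at which its call begins.
- workorder.job_done(): hands the job in; it is judged then, once.
Trained networks look in a picture, given as the dict that the camera call returned (one of the last four; its "shot" number tells which), for a name from the list of things; names that differ only in an ending like _2 or _b are one class to them, and where a whole thing is asked for, a point or a joint stands for the part that bears it (a point fixed in the world has none). Each returns a list of dicts, best first, with "score" (0 to 1); they miss things now and then, are a little off and sometimes report something else, mostly with a low value. They report only what shows in the picture. A call takes as long as a camera call. They do not tell look-alikes from the thing itself.
- vision.spot_in(picture, query): "position" ([column, row] in pixels, amid what is visible of it).
- vision.place_of(picture, query): "position" ([column, row] in pixels: a listed point, or the origin of a listed thing).
The state is a dict: "clock": time; "joint_pos": joint angles; "joint_vel": joint speeds; "tau": joint torques, N m; "eef_pos": TCP position; "tool_rot": TCP orientation; "ft_force": force on the tool from outside, world axes, zero at the start; "ft_torque": the same for the moment, N m; "grip_width": finger opening in m; "grasp_force": force on a finger pad.
Only numpy, scipy, OpenCV 4.12 (cv2) and the standard library are available. Lean on these libraries where they do the work, as an engineer would, in place of code of your own. Each camera call takes 0.05 s, during which the arm holds its last target. There are 200 camera calls.

### The job

Put the tracking hub into pairing mode: lift the loose cap off the hub's round port and set it, same way up, into the round cup on the accessory stand. Then take the screwdriver out of the stand, reach its blade down through the uncovered port and hold the recessed button fully down. Finish while still holding the screwdriver with the button pressed down, and leave the other things on the desk where they are.

Things in the scene. Friction and masses are not known exactly. Their poses are not given: they have to be found in the camera images.
- hub: Grey desktop box, 90 (x) x 130 (y) x 46 mm high, fixed to the bench; origin at the centre of its underside. A round collar (25 mm outside diameter, 12 mm high) stands on its top at x +12, y +30 mm.
- mouth (a point): Centre of the open mouth of the hub's collar, 58 mm above the bench; the vertical hole below it is 13 mm in diameter. The cap covers it at first.
- pair_button (a joint): Travel of the round white button (10 mm diameter) on the axis of the hole; at rest its top is 28 mm below the mouth (30 mm above the bench). 0 is up, 0.005 m is fully down; a spring pushes it back, 1.5 N at the start and 4 N fully down.
- cap_center (a point): Centre (half-way up) of the loose black cap, a plain cylinder 38 mm in diameter and 30 mm high, open below (30 mm bore, 24 mm deep), about 40 g. It stands over the collar with its rim on the hub's top, so its top is 76 mm above the bench.
- stand: Grey open-sided accessory stand, 64 (x) x 170 (y) x 96 mm high, fixed to the bench; origin at the centre of its underside. Its top plate is 12 mm thick; the screwdriver stands in a square socket (19 mm wide, sides along the stand's x and y) at y +50 mm, the cap's cup is at y -50 mm.
- cup (a point): Centre of the floor of the round cup on the stand, 96 mm above the bench; the cup is a black ring of 46 mm inside and 54 mm outside diameter, 9 mm high.
- driver_handle (a point): Middle of the grey precision screwdriver's handle, on its axis. At first the screwdriver stands upright in the stand, blade down, this point 120 mm above the bench. The handle is 84 mm long (42 mm either way of this point; its lower end is inside the top plate, so 66 mm of it stand clear above) and 16 mm across, with grip flats that face along the stand's x and y.
- driver_tip (a point): Tip of the screwdriver's round blade (4 mm diameter, 74 mm long below the handle), 116 mm below driver_handle along the axis.
- driver: The same screwdriver as a whole, 162 mm long, 50 g; its own +y axis runs from the blade to the end of the handle.
- cap: The same cap as a whole; origin at the centre of its open lower rim, z up through its closed top.
- controller: Bystander: white hand controller lying behind the work, 141 x 63 x 50 mm.
- notes: Bystander: block of sticky notes, 76 x 76 x 17 mm, behind the work.
- dropper_bottle: Bystander: small upright dropper bottle, 33 mm in diameter, 102 mm high, behind the work.
- desk_mouse: Bystander: black computer mouse, 113 x 61 x 37 mm, at the right.
Things that resemble listed ones, but are neither listed nor needed, are in the scene too. Of the things that look like the cap, the larger one is meant.

How it is judged:
By the outcome, as a careful person would: the job done as asked, in the order asked, and still so for the second after the job is handed in, while the arm keeps its last pose, push and grip.
It also fails if it takes over 61 s, if anything falls off the work surface, if the arm or the gripper's body presses on something with over 40 N, if the wrist force passes 120 N, or if a joint passes its speed limit or range.

## Working session

There is one attempt and no reset: what is moved stays moved. The work goes in short steps, Python scripts to look and compute and a shell command to move; the robot and the scene stay as the last step left them, time stands still between calls to the robot, and variables do not carry over. Pictures are saved under pics/ and viewed, at most 10 in all, crops included, and the job is handed in when it is done.

```bash
ls; mkdir -p pics; cat > h.py <<'E'
import numpy as np, cv2
from workcell import bot, vision, workorder
def ray(p,uv):
    K=p["K"];d=(np.array(uv,float)-[K[0][2],K[1][2]])/[K[0][0],K[1][1]]
    s=d.copy()
    for _ in range(20): s=d/(1+p["k1"]*(s@s))
    R=cv2.Rodrigues(np.array(p["rvec"],float))[0];t=np.array(p["tvec"],float).ravel()
    return R,t,np.array([s[0],s[1],1.])
def at_z(p,uv,z):
    R,t,s=ray(p,uv);C=-R.T@t;d=R.T@s
    return C+d*(z-C[2])/d[2]
def depth(p,uv):
    R,t,s=ray(p,uv);u,v=int(round(uv[0])),int(round(uv[1]))
    return R.T@(s*p["z_map"][v,u]-t)
def tri(p1,a,p2,b):
    A=[];B=[]
    for p,x in((p1,a),(p2,b)):
        R,t,s=ray(p,x);C=-R.T@t;d=R.T@s;d/=np.linalg.norm(d);P=np.eye(3)-np.outer(d,d);A.append(P);B.append(P@C)
    return np.linalg.solve(A[0]+A[1],B[0]+B[1])
def proj(p,X):
    R=cv2.Rodrigues(np.array(p["rvec"],float))[0];c=R@np.array(X)+np.array(p["tvec"],float).ravel();s=c[:2]/c[2]
    s=s*(1+p["k1"]*(s@s));K=p["K"];return [K[0][0]*s[0]+K[0][2],K[1][1]*s[1]+K[1][2]]
def cloud(p):
    K=np.array(p["K"],float);h,w=p["z_map"].shape;vv,uu=np.mgrid[:h,:w]
    d=np.stack([(uu-K[0,2])/K[0,0],(vv-K[1,2])/K[1,1]],-1);s=d.copy()
    for _ in range(20): s=d/(1+p["k1"]*(s**2).sum(-1,keepdims=True))
    z=p["z_map"][...,None];c=np.concatenate([s*z,z],-1)
    R=cv2.Rodrigues(np.array(p["rvec"],float))[0]
    return (c-np.array(p["tvec"],float).ravel())@R
E
python3 - <<'E'
from h import *
np.set_printoptions(precision=4,suppress=True)
for n in("top","side"):
    p=vision.camera(n);cv2.imwrite(f"pics/{n}1.png",p["image"])
    R,t,_=ray(p,[0,0]);print(n,-R.T@t,p["K"][0][0],p["k1"])
    for q in("cap_center","cap","cup","driver_handle","driver_tip","hub","stand","mouth"):
        print(q,[(np.round(r["position"],1).tolist(),round(r["score"],2)) for r in vision.place_of(p,q)[:4]])
o=bot.get_obs();print(o)
E
```

```text
pics
top [ 0.426  -0.0986  1.4262] 475.6734594389151 -0.03299568791836168
cap_center [([168.1, 223.0], 0.63), ([162.9, 194.4], 0.48), ([277.7, 177.6], 0.31)]
cap [([170.6, 227.6], 0.61), ([162.7, 191.8], 0.61)]
cup [([315.8, 239.9], 0.71)]
driver_handle [([281.7, 235.6], 0.53)]
driver_tip []
hub [([184.5, 230.8], 0.82)]
stand [([293.3, 237.1], 0.6)]
mouth [([169.4, 225.9], 0.87)]
side [0.0651 0.8007 0.6598] 408.7662507884941 0.030774192663377466
cap_center [([225.4, 283.2], 0.64), ([180.4, 293.8], 0.55)]
cap [([225.6, 287.6], 0.75), ([180.2, 294.5], 0.47)]
cup [([327.6, 201.5], 0.63)]
driver_handle [([305.7, 207.7], 0.65)]
driver_tip []
hub [([240.2, 299.2], 0.78), ([355.6, 202.6], 0.29)]
stand [([312.4, 236.0], 0.89)]
mouth []
{'clock': 0.9, 'joint_pos': array([ 1.321 ,  0.2406,  0.005 ,  1.3352, -0.    ,  1.5708]), 'joint_vel': array([ 0.0001,  0.0003, -0.0018, -0.0007, -0.0003, -0.0014]), 'tau': array([ -0.0009, -37.2194,  25.2695,   0.001 ,   0.0002,  -0.    ]), 'eef_pos': array([0.1236, 0.4845, 0.2313]), 'tool_rot': array([0.1246, 0.9922, 0.    , 0.    ]), 'ft_force': array([-0.0484, -0.1597, -0.3866]), 'ft_torque': array([ 0.0112, -0.0089,  0.0422]), 'grasp_force': 0.0, 'grip_width': 0.08527802708765675}
```

View pics/top1.png

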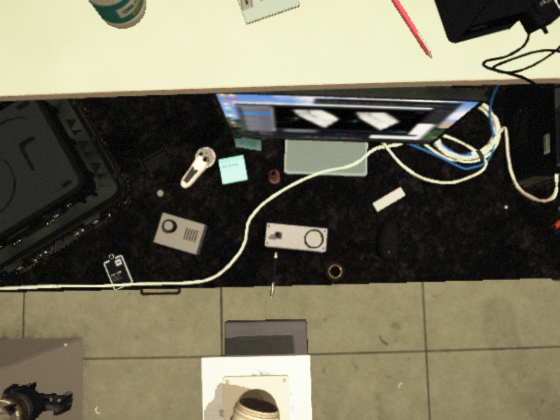

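View pics/side1.png

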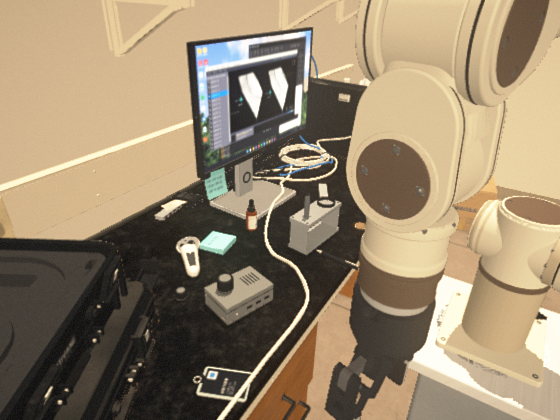

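Top view: the hub is at (180,232), with its cap at (169,226). The stand is at (296,237), with the driver at (277,236) and the cup at (315,240).
Look-alikes:
- **Caps:** (169,226) on the hub, and a smaller one at (160,193) on the desk. The one on the hub is meant, because it is larger and stands on the hub.
- **Drivers:** one upright in the stand, and one lying at (274,275). The upright one is meant.
- **Cups:** one on the stand, and a loose ring at (335,271). The one on the stand is meant.

Next I'll confirm this in one enlarged crop and measure.

```bash
python3 - <<'E'
from h import *
np.set_printoptions(precision=4,suppress=True)
P=vision.camera("top");S=vision.camera("side")
a=cv2.resize(P["image"][180:290,130:350],(792,396),interpolation=cv2.INTER_CUBIC)
b=cv2.resize(S["image"][170:320,160:350],(253,200),interpolation=cv2.INTER_CUBIC)
o=np.zeros((600,792,3),np.uint8);o[:396]=a;o[400:600,:253]=b
cv2.imwrite("pics/crop1.png",o)
for nm,p in(("top",P),("side",S)):
    c=cloud(p);m=p["z_map"]>0
    def sel(x0,x1,y0,y1,z0,z1): return c[m&(c[...,0]>x0)&(c[...,0]<x1)&(c[...,1]>y0)&(c[...,1]<y1)&(c[...,2]>z0)&(c[...,2]<z1)]
    capuv=[169,226] if nm=="top" else [225,275]
    print(nm,"cap top",depth(p,capuv), "desk z",np.median(sel(.3,.6,.05,.1,-.03,.03)[:,2]))
    for name,box in dict(hubtop=(.25,.55,.1,.35,.036,.054),cap=(.25,.55,.1,.35,.068,.085),standtop=(.25,.55,-.3,.03,.088,.1),driver=(.25,.55,-.25,.05,.125,.175)).items():
        q=sel(*box)
        if len(q)<4: print(name,len(q));continue
        r=cv2.minAreaRect((q[:,:2]*1000).astype(np.float32))
        print(name,len(q),"mean",q.mean(0),"rect",np.round(r[0],1),np.round(r[1],1),round(r[2],1))
E
```

```text
top cap top [0.5312 0.2344 0.075 ] desk z 0.0005011009195387999
hubtop 1088 mean [0.5048 0.2049 0.0464] rect [513.5 213.7] [132.2  91. ] 72.4
cap 138 mean [0.5333 0.2366 0.0768] rect [532.7 237.5] [37.4 32.1] 88.1
standtop 1163 mean [ 0.4908 -0.1257  0.0956] rect [ 491.  -126.2] [170.1  64.3] 82.9
driver 27 mean [ 0.4961 -0.0769  0.1587] rect [495.9 -77.1] [12.6 13.5] 42.8
side cap top [0.539  0.2307 0.0793] desk z 0.0016274995137211233
hubtop 1407 mean [0.5017 0.2163 0.0468] rect [514.2 212.2] [132.9  93.2] 72.1
cap 181 mean [0.5316 0.24   0.0764] rect [533.1 237.7] [37.3 32.4] 87.3
standtop 669 mean [ 0.4881 -0.1093  0.0965] rect [ 491.8 -126. ] [175.4  67. ] 82.5
driver 80 mean [ 0.4969 -0.073   0.1471] rect [497.2 -74.5] [14.1 13.8] 40.4
```

View pics/crop1.png

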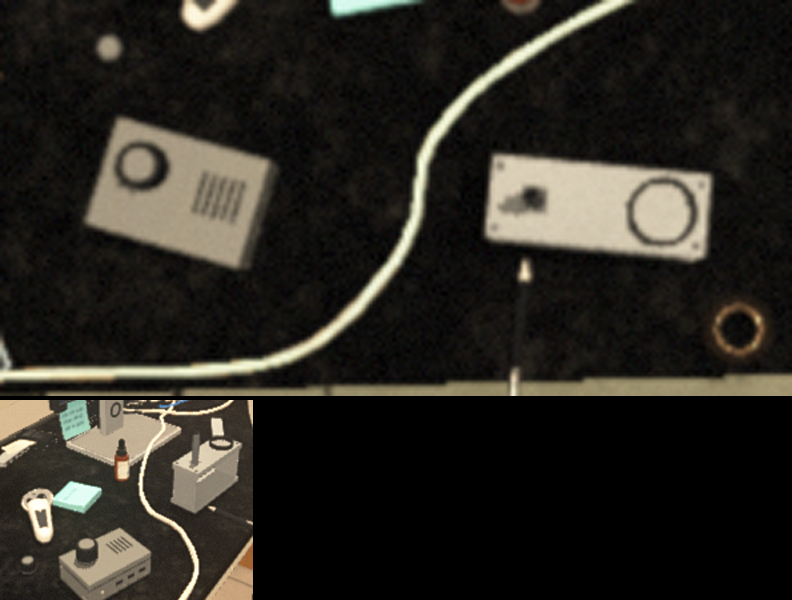

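The crop confirms it: the larger cap sits on the hub at crop (141,165), the upright driver is at crop (533,197) and the cup is at crop (660,210). The small grey cap at crop (108,47), the lying driver and the brass ring are decoys. Both cameras agree with the given sizes. The cap is at (0.5335,0.2377), the driver at (0.497,-0.0765) and the cup at (0.485,-0.1756), with the stand yawed about -7.2°.

```bash
cat > go.py <<'E'
import sys
from h import *
from scipy.spatial.transform import Rotation as Ro
np.set_printoptions(precision=4,suppress=True)
def rel(*T):
    o=bot.get_obs();R=Ro.from_quat(o["tool_rot"]);x=o["eef_pos"]
    for t in T:
        d=R.inv().apply(np.array(t)-x)*1000;print(t,"tool shift mm",np.round(d,1),"rows>=",int(np.ceil(np.linalg.norm(d)/55)));x=np.array(t)
    y=R.apply([0,1,0]);z=R.apply([0,0,1]);print("yaw y",np.degrees(np.arctan2(y[1],y[0])),"z",z,"t",o["clock"],"j",o["joint_pos"],"F",o["ft_force"],"w",o["grip_width"],o["grasp_force"])
if __name__=="__main__": rel(*eval(sys.argv[1]))
E
python3 -m creep '[[[0,0,0],[0,0,-0.124]],[[0,0,0],[0,0,0]]]' 85
python3 go.py '[[.30,.30,.231],[.5335,.2377,.15],[.5335,.2377,.057]]'
```

```text
clock: 1.25
eef_pos: [0.1236, 0.4845, 0.2313]
tool_rot: [0.064, 0.998, 0.0, 0.0]
ft_force: [-0.1, 0.6, -0.7]
grip_width: 0.085
grasp_force: 0.0
[0.3, 0.3, 0.231] tool shift mm [-198.4 -160.6    0.3] rows>= 5
[0.5335, 0.2377, 0.15] tool shift mm [-239.5  -32.2   81. ] rows>= 5
[0.5335, 0.2377, 0.057] tool shift mm [ 0. -0. 93.] rows>= 2
yaw y 82.71342939920602 z [ 0.      0.0001 -1.    ] t 1.25 j [ 1.321   0.2406  0.005   1.3352 -0.      1.4481] F [-0.0715  0.5692 -0.6799] w 0.08495209543021039 0.0
```

```bash
python3 -m creep '[[[-33,-27,0],[0,0,0]],[[-33,-27,0],[0,0,0]],[[-33,-27,0],[0,0,0]],[[-33,-27,0],[0,0,0]],[[-33,-27,0],[0,0,0]],[[-33,-26,0],[0,0,0]],[[-40,-5,0],[0,0,0]],[[-40,-5,0],[0,0,0]],[[-40,-5,0],[0,0,0]],[[-40,-5,0],[0,0,0]],[[-40,-6,0],[0,0,0]],[[-39,-6,0],[0,0,0]]]' 
python3 -m creep '[[[0,0,40],[0,0,0]],[[0,0,41],[0,0,0]],[[0,0,0],[0,0,0]],[[0,0,0],[0,0,0]]]'
python3 - <<'E'
from go import *
S=vision.camera("side");P=vision.camera("top")
cv2.imwrite("pics/side2.png",np.hstack([cv2.resize(S["image"][150:350,120:320],(400,400)),cv2.resize(P["image"][170:270,120:220],(400,400))]))
rel([.5335,.2377,.057])
E
```

```text
clock: 2.75
eef_pos: [0.5342, 0.2377, 0.2312]
tool_rot: [0.064, 0.998, 0.0, 0.0]
ft_force: [0.4, 0.2, 0.2]
grip_width: 0.0847
grasp_force: 0.0
clock: 3.25
eef_pos: [0.5336, 0.2386, 0.1518]
tool_rot: [0.063, 0.998, 0.0, 0.001]
ft_force: [0.6, 0.0, 0.0]
grip_width: 0.0849
grasp_force: 0.0
[0.5335, 0.2377, 0.057] tool shift mm [ 1.  -1.5 95.8] rows>= 2
yaw y 82.77863287457252 z [ 0.0039  0.0017 -1.    ] t 3.35 j [ 0.4205  0.4476  0.0947  1.2137 -0.      0.5466] F [ 0.1113 -0.7084  1.3139] w 0.0852746172599671 0.0
```

View pics/side2.png

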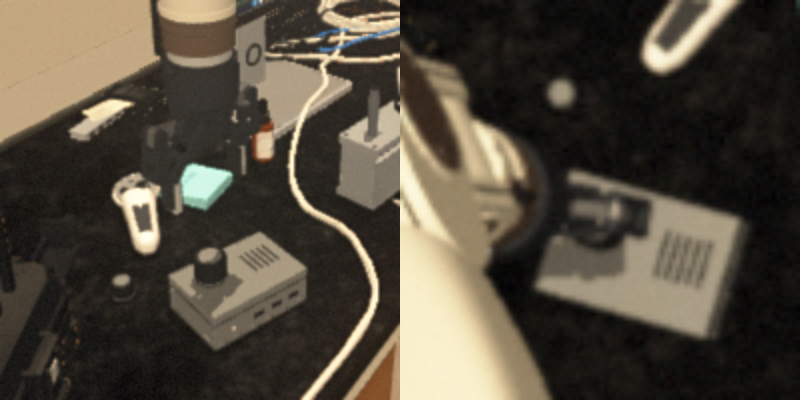

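The gripper is directly above the cap in both views: in the left panel the cap is at (210,265) with the fingers over it. Descending now.

```bash
python3 -m creep '[[[1,-1,30],[0,0,0]],[[0,0,30],[0,0,0]],[[0,0,20],[0,0,0]],[[0,0,14],[0,0,0]],[[0,0,0],[0,0,0]],[[0,0,0],[0,0,0]],[[0,0,0],[0,0,0]]]' && python3 -m creep '[[[0,0,0],[0,0,0]],[[0,0,0],[0,0,0]],[[0,0,0],[0,0,0]],[[0,0,0],[0,0,0]],[[0,0,0],[0,0,0]],[[0,0,0],[0,0,0]],[[0,0,0],[0,0,0]],[[0,0,0],[0,0,0]]]' 20
```

```text
clock: 4.22
eef_pos: [0.5327, 0.2377, 0.0575]
tool_rot: [0.063, 0.998, 0.001, 0.001]
ft_force: [0.6, -0.1, 0.4]
grip_width: 0.0853
grasp_force: 0.0
clock: 5.22
eef_pos: [0.5322, 0.2375, 0.0568]
tool_rot: [0.063, 0.998, 0.0, 0.001]
ft_force: [-0.1, -0.4, 5.8]
grip_width: 0.0354
grasp_force: 60.2
```

```bash
python3 -m creep '[[[0,0,-10],[0,0,0]],[[0,0,-20],[0,0,0]],[[0,0,-40],[0,0,0]],[[0,0,-50],[0,0,0]],[[0,0,0],[0,0,0]],[[0,0,0],[0,0,0]]]'
python3 - <<'E'
from go import *
S=vision.camera("side");P=vision.camera("top")
cv2.imwrite("pics/side3.png",np.hstack([cv2.resize(S["image"][150:350,120:320],(400,400)),cv2.resize(P["image"][170:270,120:220],(400,400))]))
rel([.485,-.1756,.176],[.485,-.1756,.112])
E
```

```text
clock: 5.98
eef_pos: [0.5313, 0.2371, 0.1758]
tool_rot: [0.063, 0.998, -0.0, -0.0]
ft_force: [0.5, -1.1, -0.6]
grip_width: 0.036
grasp_force: 59.9
[0.485, -0.1756, 0.176] tool shift mm [  -6.5 -414.9   -0.7] rows>= 8
[0.485, -0.1756, 0.112] tool shift mm [-0.2  0.1 64. ] rows>= 2
yaw y 82.79199497330445 z [-0.0034 -0.0015 -1.    ] t 6.075 j [ 0.4197  0.4322  0.129   1.2713 -0.      0.5455] F [-0.3625 -0.5658 -0.2018] w 0.03575524815325983 59.847155129536986
```

View pics/side3.png

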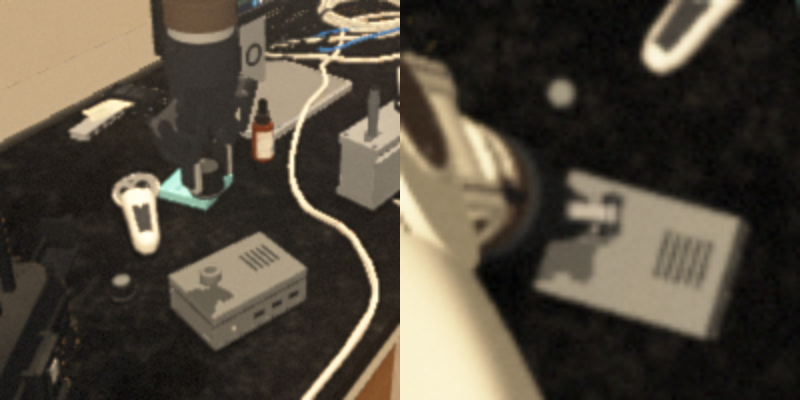

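The cap is in the fingers (205,180), and the bare collar shows on the hub at (210,272). The driver's top (z 0.162) lies on the straight path, so I'll raise before crossing.

```bash
python3 -m creep '[[[0,0,-50],[0,0,0]],[[0,-20,0],[0,0,0]],[[-1,-40,0],[0,0,0]],[[-1,-45,0],[0,0,0]],[[-1,-45,0],[0,0,0]],[[-1,-45,0],[0,0,0]],[[-1,-45,0],[0,0,0]],[[-1,-45,0],[0,0,0]],[[-1,-45,0],[0,0,0]],[[0,-45,0],[0,0,0]],[[0,-40,0],[0,0,0]],[[0,0,0],[0,0,0]]]'
python3 -m creep '[[[0,0,0],[0,0,0]],[[0,0,50],[0,0,0]],[[0,0,20],[0,0,0]],[[0,0,0],[0,0,0]],[[0,0,0],[0,0,0]]]'
python3 - <<'E'
from go import *
S=vision.camera("side");P=vision.camera("top")
cv2.imwrite("pics/side4.png",np.hstack([cv2.resize(S["image"][120:270,260:410],(400,400)),cv2.resize(P["image"][190:290,250:350],(400,400))]))
rel([.484,-.1756,.112])
c=cloud(S);z=bot.get_obs()["eef_pos"]
for nm,p in(("top",P),("side",S)): print(nm,[(np.round(r["position"],1).tolist(),round(r["score"],2)) for r in vision.place_of(p,"cap_center")[:3]],proj(p,[.484,-.1756,z[2]+.008]))
E
```

```text
clock: 7.58
eef_pos: [0.4849, -0.1777, 0.2243]
tool_rot: [0.065, 0.998, 0.0, -0.002]
ft_force: [0.9, 0.1, -0.2]
grip_width: 0.0358
grasp_force: 60.1
clock: 8.2
eef_pos: [0.4874, -0.1748, 0.1571]
tool_rot: [0.062, 0.998, -0.0, 0.001]
ft_force: [0.3, -0.2, 0.3]
grip_width: 0.0357
grasp_force: 60.1
[0.484, -0.1756, 0.112] tool shift mm [ 3.8 -0.9 45.7] rows>= 1
yaw y 82.83904828018635 z [ 0.0025 -0.0009 -1.    ] t 8.3 j [-0.3448  0.318  -0.0865  1.1636  0.     -0.2198] F [-0.4818 -1.0735 -0.7712] w 0.03584782936028601 60.072596250101924
top [([161.9, 192.6], 0.49)] [np.float64(314.76063154866677), np.float64(237.1513847678302)]
side [([325.6, 183.6], 0.57), ([180.4, 291.6], 0.41)] [np.float64(328.1802991753031), np.float64(182.29958252038887)]
```

View pics/side4.png

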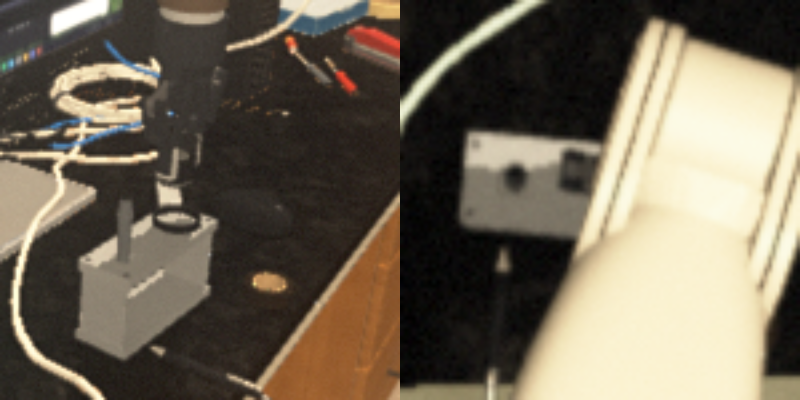

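The cap hangs right over the cup ring (left panel: cap about (172,185), cup (178,217)). Lowering it.

```bash
python3 -m creep '[[[3,-1,25],[0,0,0]],[[0,0,15],[0,0,0]],[[0,0,5],[0,0,0]],[[0,0,0],[0,0,0]],[[0,0,2],[0,0,0]],[[0,0,2],[0,0,0]],[[0,0,0],[0,0,0]],[[0,0,0],[0,0,0]]]'; python3 go.py '[[.484,-.1756,.1075]]'
```

```text
clock: 9.4
eef_pos: [0.4837, -0.1759, 0.1074]
tool_rot: [0.063, 0.998, -0.0, 0.0]
ft_force: [0.4, 0.6, 0.2]
grip_width: 0.0361
grasp_force: 60.1
[0.484, -0.1756, 0.1075] tool shift mm [-0.3  0.4 -0.1] rows>= 1
yaw y 82.79400837963037 z [ 0.0002 -0.0001 -1.    ] t 9.4 j [-0.3488  0.3574 -0.1712  1.042  -0.     -0.2231] F [0.4374 0.6052 0.1682] w 0.036062550691409505 60.07309332489967
```

```bash
python3 -m creep '[[[0,0,1],[0,0,0]],[[0,0,0],[0,0,0]],[[0,0,0],[0,0,0]]]'; python3 -m creep '[[[0,0,0],[0,0,0]],[[0,0,0],[0,0,0]],[[0,0,0],[0,0,0]],[[0,0,0],[0,0,0]]]' 60 ; python3 -m creep '[[[0,0,-15],[0,0,0]],[[0,0,-25],[0,0,0]],[[0,0,-45],[0,0,0]],[[0,0,-30],[0,0,0]],[[0,35,0],[0,0,0]],[[0,40,0],[0,0,0]],[[0,25,0],[0,0,0]],[[0,0,0],[0,0,0]],[[0,0,0],[0,0,0]]]'
python3 - <<'E'
from go import *
S=vision.camera("side");P=vision.camera("top")
cv2.imwrite("pics/side5.png",np.hstack([cv2.resize(S["image"][120:270,260:410],(400,400)),cv2.resize(P["image"][190:290,250:350],(400,400))]))
rel([.497,-.0765,.17],[.497,-.0765,.106])
for nm,p in(("top",P),("side",S)):
    c=cloud(p);m=p["z_map"]>0
    q=c[m&(abs(c[...,0]-.485)<.035)&(abs(c[...,1]+.1756)<.035)&(c[...,2]>.108)&(c[...,2]<.14)]
    print(nm,len(q),q.min(0) if len(q) else 0,q.max(0) if len(q) else 0)
    q=c[m&(abs(c[...,0]-.497)<.02)&(abs(c[...,1]+.0765)<.02)&(c[...,2]>.11)&(c[...,2]<.155)]
    print("drv",len(q),q.mean(0) if len(q) else 0,[(np.round(r["position"],1).tolist(),round(r["score"],2)) for r in vision.place_of(p,"driver_handle")[:3]],proj(p,[.497,-.0765,.12]))
E
```

```text
clock: 9.78
eef_pos: [0.4838, -0.176, 0.1068]
tool_rot: [0.063, 0.998, -0.0, 0.0]
ft_force: [-0.7, 0.6, 4.6]
grip_width: 0.0361
grasp_force: 60.5
clock: 10.28
eef_pos: [0.4835, -0.1759, 0.1061]
tool_rot: [0.063, 0.998, 0.0, -0.0]
ft_force: [-0.4, -0.2, 1.1]
grip_width: 0.0598
grasp_force: 0.0
clock: 11.4
eef_pos: [0.4963, -0.0771, 0.222]
tool_rot: [0.063, 0.998, -0.0, 0.0]
ft_force: [0.2, -1.0, 0.4]
grip_width: 0.06
grasp_force: 0.0
[0.497, -0.0765, 0.17] tool shift mm [-0.7  1.1 51.6] rows>= 1
[0.497, -0.0765, 0.106] tool shift mm [ 0.  0. 64.] rows>= 2
yaw y 82.72836837863136 z [ 0.0004 -0.0003 -1.    ] t 11.5 j [-0.1548  0.2489 -0.0095  1.312  -0.0003 -0.0279] F [-0.3269  0.3351  0.2395] w 0.0605352433493005 0.0
top 164 [ 0.4626 -0.1929  0.1081] [ 0.5094 -0.1517  0.1349]
drv 0 0 [] [np.float64(277.5034583000047), np.float64(234.19176962171667)]
side 138 [ 0.4636 -0.1951  0.108 ] [ 0.5105 -0.1547  0.131 ]
drv 83 [ 0.4986 -0.0749  0.1333] [([302.1, 206.6], 0.47)] [np.float64(306.778980560316), np.float64(209.1776758245677)]
```

View pics/side5.png

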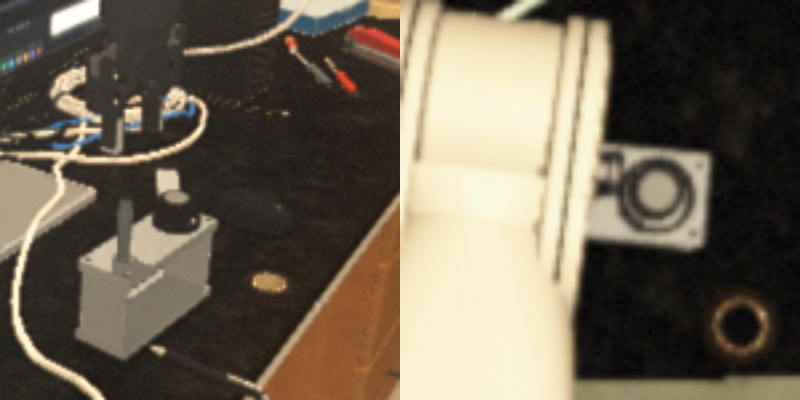

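The cap sits flat inside the cup ring: (177,212) in the side panel and (655,190) in the top panel. Now the driver.

```bash
python3 -m creep '[[[-1,1,40],[0,0,0]],[[0,0,35],[0,0,0]],[[0,0,25],[0,0,0]],[[0,0,15],[0,0,0]],[[0,0,0],[0,0,0]],[[0,0,0],[0,0,0]],[[0,0,0],[0,0,0]]]' && python3 -m creep '[[[0,0,0],[0,0,0]],[[0,0,0],[0,0,0]],[[0,0,0],[0,0,0]],[[0,0,0],[0,0,0]],[[0,0,0],[0,0,0]],[[0,0,0],[0,0,0]],[[0,0,0],[0,0,0]],[[0,0,0],[0,0,0]]]' 5; python3 go.py '[[.497,-.0765,.106]]'
```

```text
clock: 12.48
eef_pos: [0.4982, -0.076, 0.1075]
tool_rot: [0.063, 0.998, -0.0, 0.001]
ft_force: [0.1, -0.1, 0.2]
grip_width: 0.0599
grasp_force: 0.0
clock: 13.48
eef_pos: [0.4975, -0.076, 0.1066]
tool_rot: [0.063, 0.998, -0.0, 0.0]
ft_force: [-1.1, -2.3, 4.9]
grip_width: 0.0157
grasp_force: 58.7
[0.497, -0.0765, 0.106] tool shift mm [ 0.4 -0.5  0.6] rows>= 1
yaw y 82.78604488068048 z [ 0.0005 -0.0005 -1.    ] t 13.475 j [-0.1514  0.3375 -0.2034  1.0293 -0.0004 -0.0255] F [-1.0812 -2.2784  4.8599] w 0.01572097787781657 58.67882966995239
```

```bash
python3 -m creep '[[[0,0,-10],[0,0,0]],[[0,0,-15],[0,0,0]],[[0,0,-25],[0,0,0]],[[0,0,-25],[0,0,0]],[[0,0,-25],[0,0,0]],[[0,0,-25],[0,0,0]],[[0,0,-5],[0,0,0]],[[0,0,0],[0,0,0]]]'
python3 -m creep '[[[0,30,0],[0,0,0]],[[-2,45,0],[0,0,0]],[[-2,45,0],[0,0,0]],[[-1,45,0],[0,0,0]],[[-1,45,0],[0,0,0]],[[0,0,0],[0,0,0]],[[0,0,0],[0,0,0]]]'
python3 - <<'E'
from go import *
S=vision.camera("side");P=vision.camera("top")
rel([.534,.2378,.231])
x=bot.get_obs()["eef_pos"]
# tip expected 101 mm below TCP (axis through TCP)
e=x-[0,0,.1026]
for nm,p in(("top",P),("side",S)):
    print(nm,"exp tip",np.round(proj(p,e),1),[(np.round(r["position"],1).tolist(),round(r["score"],2)) for r in vision.place_of(p,"driver_tip")[:3]],"mouth",[(np.round(r["position"],1).tolist(),round(r["score"],2)) for r in vision.place_of(p,"mouth")[:2]],np.round(proj(p,[.534,.2378,.058]),1))
    c=cloud(p);m=p["z_map"]>0
    q=c[m&(abs(c[...,0]-.534)<.022)&(abs(c[...,1]-.2378)<.022)&(c[...,2]>.0525)&(c[...,2]<.064)]
    if len(q)>3: r=cv2.minAreaRect((q[:,:2]*1000).astype(np.float32));print("collar",len(q),q.mean(0),r)
    for k in range(-8,5):  # blade centreline per height
        pass
u,v=map(int,proj(S,e))
cv2.imwrite("pics/side6.png",np.hstack([cv2.resize(S["image"][v-100:v+30,u-65:u+65],(520,520),interpolation=cv2.INTER_CUBIC),cv2.resize(S["image"][250:320,190:260],(280,520))]))
print(u,v)
E
```

```text
clock: 14.48
eef_pos: [0.4973, -0.0756, 0.2364]
tool_rot: [0.063, 0.998, 0.0, 0.0]
ft_force: [-1.1, 0.0, -0.4]
grip_width: 0.016
grasp_force: 58.6
clock: 15.35
eef_pos: [0.5287, 0.1315, 0.235]
tool_rot: [0.063, 0.998, -0.001, -0.001]
ft_force: [-0.1, -0.1, -0.8]
grip_width: 0.0155
grasp_force: 58.7
[0.534, 0.2378, 0.231] tool shift mm [  8.7 106.9   4.6] rows>= 2
yaw y 82.71554458108486 z [-0.0014 -0.0006 -1.    ] t 15.45 j [ 0.2422  0.33    0.1382  1.3805 -0.0002  0.3694] F [-0.5749 -0.099  -0.9078] w 0.015439989985594406 58.72015357017517
top exp tip [201.4 224.2] [([316.4, 234.2], 0.21)] mouth [] [169.3 225.5]
side exp tip [253.8 236. ] [([249.8, 237.3], 0.44), ([250.8, 225.7], 0.26)] mouth [([224.4, 282.4], 0.85)] [225.1 285. ]
collar 80 [0.5339 0.2384 0.0576] ((534.5789184570312, 237.66622924804688), (23.571483612060547, 24.612998962402344), 78.04407501220703)
253 235
```

View pics/side6.png

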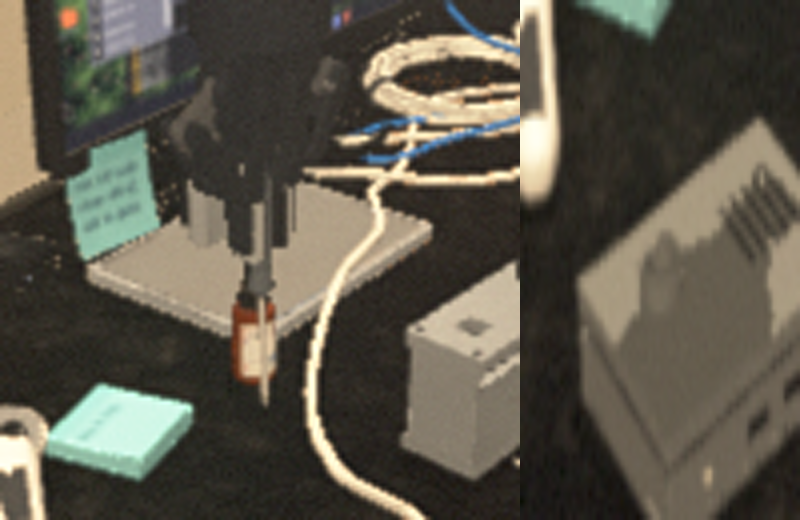

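The tip shows at about (254.2,236), against a predicted (253.8,236), so the driver hangs straight in the grip. The collar measures (0.5343,0.2379). Moving over the port to just above the mouth, then a check from near.

```bash
python3 -m creep '[[[2,30,0],[0,0,0]],[[3,40,0],[0,0,0]],[[3,37,0],[0,0,0]],[[0,0,25],[0,0,0]],[[0,0,25],[0,0,0]],[[0,0,10],[0,0,0]],[[0,0,0],[0,0,0]],[[0,0,0],[0,0,0]],[[0,0,0],[0,0,0]]]'
python3 - <<'E'
from go import *
S=vision.camera("side")
rel([.5343,.2379,.172])
e=bot.get_obs()["eef_pos"]-[0,0,.1026]
print("tip z",e[2],"exp tip",np.round(proj(S,e),1),"mouth px",np.round(proj(S,[.5343,.2379,.058]),1))
for q in("driver_tip","mouth"):print(q,[(np.round(r["position"],1).tolist(),round(r["score"],2)) for r in vision.place_of(S,q)[:2]])
cv2.imwrite("pics/side7.png",cv2.resize(S["image"][235:305,190:260],(560,560),interpolation=cv2.INTER_CUBIC))
E
```

```text
clock: 16.77
eef_pos: [0.5358, 0.2391, 0.1776]
tool_rot: [0.063, 0.998, 0.001, 0.001]
ft_force: [-0.2, -0.3, -0.4]
grip_width: 0.0157
grasp_force: 58.7
[0.5343, 0.2379, 0.172] tool shift mm [ 1.2 -1.3  5.4] rows>= 1
yaw y 82.77662472677264 z [ 0.0017  0.0008 -1.    ] t 16.825 j [ 0.4197  0.4369  0.1439  1.2759 -0.      0.5458] F [0.6578 0.3402 1.3415] w 0.015960298295541634 58.73977303504944
tip z 0.07475746276770329 exp tip [223.9 279.1] mouth px [225. 285.]
driver_tip [([220.6, 280.0], 0.48)]
mouth [([225.9, 283.9], 0.87)]
```

View pics/side7.png

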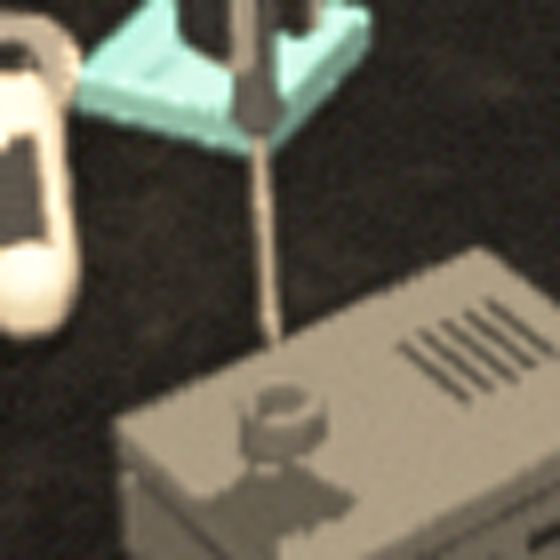

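Tip at crop (275,342), which is px (224.4,277.8). Mouth centre at crop (284,402), which is px (225.5,285.2). Both are within 0.5 px of prediction across the columns, so I'll apply the ~1 mm correction and go in.

```bash
python3 -m creep '[[[1,-1,5],[0,0,0]],[[0,0,8],[0,0,0]],[[0,0,8],[0,0,0]],[[0,0,8],[0,0,0]],[[0,0,6],[0,0,0]],[[0,0,4],[0,0,0]],[[0,0,0],[0,0,0]],[[0,0,0],[0,0,0]]]'; python3 go.py '[[.5343,.2379,.1276]]'
```

```text
clock: 17.92
eef_pos: [0.5341, 0.2381, 0.1376]
tool_rot: [0.063, 0.998, 0.0, 0.0]
ft_force: [0.6, 0.0, 0.2]
grip_width: 0.0156
grasp_force: 58.7
[0.5343, 0.2379, 0.1276] tool shift mm [-0.2 -0.2 10. ] rows>= 1
yaw y 82.79002628296529 z [ 0.0005  0.0003 -1.    ] t 17.925 j [0.4194 0.4602 0.0735 1.1835 0.     0.5452] F [0.5919 0.0395 0.2143] w 0.015636308045402225 58.73970329761505
```

```bash
for i in 1; do python3 -m creep '[[[0,0,3],[0,0,0]],[[0,0,3],[0,0,0]],[[0,0,0],[0,0,0]],[[0,0,0],[0,0,0]],[[0,0,0],[0,0,0]]]'; done; python3 -m creep '[[[0,0,2],[0,0,0]],[[0,0,0],[0,0,0]],[[0,0,0],[0,0,0]],[[0,0,0],[0,0,0]]]';python3 -m creep '[[[0,0,1.5],[0,0,0]],[[0,0,0],[0,0,0]],[[0,0,0],[0,0,0]],[[0,0,0],[0,0,0]]]'
```

```text
clock: 18.55
eef_pos: [0.5341, 0.2381, 0.1316]
tool_rot: [0.063, 0.998, 0.0, 0.0]
ft_force: [0.4, -1.0, 1.0]
grip_width: 0.0159
grasp_force: 59.0
clock: 19.05
eef_pos: [0.5341, 0.2381, 0.1295]
tool_rot: [0.063, 0.998, 0.0, 0.0]
ft_force: [-0.0, 0.1, 3.2]
grip_width: 0.0154
grasp_force: 59.1
clock: 19.55
eef_pos: [0.5341, 0.2381, 0.1279]
tool_rot: [0.063, 0.998, 0.0, 0.0]
ft_force: [1.2, -0.1, 3.9]
grip_width: 0.0158
grasp_force: 59.2
```

Contact came where predicted and the force is rising along the spring curve. Pressing on until the force jumps at the bottom stop.

```bash
python3 -m creep '[[[0,0,1],[0,0,0]],[[0,0,0],[0,0,0]],[[0,0,0],[0,0,0]],[[0,0,0],[0,0,0]]]';python3 -m creep '[[[0,0,0.8],[0,0,0]],[[0,0,0],[0,0,0]],[[0,0,0],[0,0,0]],[[0,0,0],[0,0,0]]]'
```

```text
clock: 20.05
eef_pos: [0.5342, 0.2381, 0.1274]
tool_rot: [0.063, 0.998, 0.0, 0.0]
ft_force: [-0.0, 0.1, 5.9]
grip_width: 0.0155
grasp_force: 59.7
clock: 20.55
eef_pos: [0.5343, 0.2381, 0.1272]
tool_rot: [0.063, 0.998, 0.0, 0.001]
ft_force: [-0.7, -0.4, 9.3]
grip_width: 0.0154
grasp_force: 59.9
```

```bash
python3 -m creep '[[[0,0,0.5],[0,0,0]],[[0,0,0],[0,0,0]],[[0,0,0],[0,0,0]],[[0,0,0],[0,0,0]],[[0,0,0],[0,0,0]],[[0,0,0],[0,0,0]],[[0,0,0],[0,0,0]],[[0,0,0],[0,0,0]]]'
python3 - <<'E'
from h import *
S=vision.camera("side");cv2.imwrite("pics/final.png",cv2.resize(S["image"][150:350,150:410],(780,600)))
E
```

```text
clock: 21.55
eef_pos: [0.5344, 0.2382, 0.1271]
tool_rot: [0.063, 0.998, 0.0, 0.001]
ft_force: [-1.5, -1.3, 9.9]
grip_width: 0.0153
grasp_force: 60.1
```

View pics/final.png

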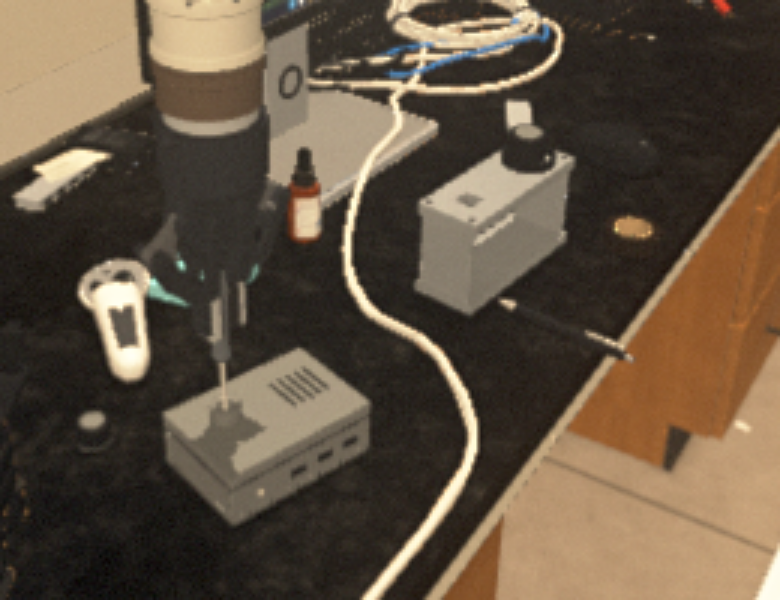

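The blade is down the port at (225,400), the cap is in the cup at (528,147), and the bystanders are where they were. The force is steady at about 10 N, above the 4 N spring force at full travel, so the button is on its stop.

```bash
python3 -c "from workcell import workorder; print(workorder.job_done())"
```

```text
the job is handed in; nothing more can be done
None
```

The job is handed in at about 22 s on the robot clock: the cap is in the stand's cup, and the gripper still holds the screwdriver through the port with the button on its bottom stop at about 10 N.

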